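# Put the washed burner caps back on the hob

### The arm

A 6-joint arm with a two-finger parallel gripper is mounted at the origin on the work surface. World frame = base frame: x ahead of the robot, y to its left, z up, the work surface at z = 0. Lengths are in m, angles in degrees, forces in N, time in s.
With the tool pointing down it reaches from about 0.35 to 0.875 m from the base axis. Payload 4.2 kg.
Tool frame: the origin (TCP) lies midway between the tips of the shut fingers; the grasp point (between the pads) lies 19 mm behind it (r.pinch_z is the distance from the TCP to the grasp point, in m); z points along the fingers, y is the line along which they close (so a half turn about z gives the same grasp; the last joint's range is limited). The gripper opens to 87 mm and grips with 3 to 60 N. Pads are 19 mm wide; open, the fingers measure 117 mm over their backs; the gripper's body (75 mm by 190 mm) begins 51 mm behind the grasp point.
Start: joints at [79.733, 22.042, 0.453, 0, -68.411, -14.817], TCP at [0.265, 0.566, 0.223] pointing down, gripper open.
Joint ranges: [-179.83, 179.83], [-69.29, 118.12], [-61.27, 80.66], [-181.25, 117.63], [-171.15, -9.14], [-177.46, 177.46]. Speed limits (degrees/s): [159.86, 159.86, 180, 180, 180, 180].

### API

Orientations are given as a 3x3 rotation matrix whose columns are the frame's x, y, z axes.
In Python, from station import r, imaging, models gives the robot as it stands. The module is installed in compiled form; this text tells all that it offers.
- The arm moves only by the tool apply_moves, never from a script. Its argument "moves" is a list of rows, each a list of 2 entries, a list of its own where there are three numbers: the shift along the tool's x, y, z in m, then the turn about the tool's z in degrees. A call has 1 to 5 rows; each row shifts and turns the commanded pose from where the row before left it, along the tool's axes as they then stand; what a row does not reach is not made up. A row lasts 1/12 s, in which the tool goes at most 41.7 mm and 7.16 degrees, less where a joint would pass 70% of its speed; a pose out of reach is approached as far as the arm can. A call is refused whole if a number of a shift passes 0.0417 or a number of a turn 7.16, either way. A call with a gripper value outside its range is refused whole. "hand" is the finger opening in m, from 0 to 0.087, set as the call begins (left out, the last holds). The fingers move at their own pace and stop on an object; the grip force is fixed at half the most. Time passes only in rows, so rows that do not move let the fingers close. It gives the time, the measured TCP pose, the force, the opening and the grip force at its end, in the units of the state.
- r.sense(): the state, without advancing time (a new reading comes with each control period).
- imaging.capture(name): name is "side" or "top"; returns a dict with "frame" (480x640x3 uint8, blue, green, red), "intrinsics" (3x3 intrinsics, pixels), "dist" ([k1, k2, p1, p2, k3] as OpenCV has them; the pictures are not rectified), "eye" and "orientation" of the camera in the world. Camera axes: x right, y down, z forward; pixel columns grow to the right and rows downward; lengths in m; the calibration is good to about 2 mm. A picture is of the moment at which its call begins. There is no depth.
- r.finish_job(): hands the job in; it is judged then, once.
Trained networks look in a picture, given as the dict that the camera call returned (one of the last four; its "shot" number tells which), for a name from the list of things; names that differ only in an ending like _2 or _b are one class to them, and where a whole thing is asked for, a point or a joint stands for the part that bears it (a point fixed in the world has none). Each returns a list of dicts, best first, with "confidence" (0 to 1); they miss things now and then, are a little off and sometimes report something else, mostly with a low value. They report only what shows in the picture. A call takes as long as a camera call. They do not tell look-alikes from the thing itself.
- models.cut_out(picture, target): "region" (480x640 bool, what is visible of it) and "extent" ([left, top, width, height] as shares, 0 to 1, of the picture: columns of its width, rows of its height, round what is visible of it).
- models.place_of(picture, target): "at" ([column, row] as shares, 0 to 1, of the picture: columns of its width, rows of its height: a listed point, or the origin of a listed thing).
The state is a dict: "time_s": time; "joints": joint angles; "joint_velocities": joint speeds; "effort": joint torques, N m; "tcp_pos": TCP position; "ee_rot": TCP orientation; "wrist_force": force on the tool from outside, world axes, zero at the start; "moment": the same for the moment, N m; "gripper_width": opening from 0.0 (shut) to 1.0 (fully open); "gripper_force": force on a finger pad.
Only numpy, scipy, OpenCV 4.12 (cv2) and the standard library are available. Lean on these libraries where they do the work, as an engineer would, in place of code of your own. Each camera call takes 0.05 s, during which the arm holds its last target. There are 200 camera calls.

### The job

The gas hob has just been cleaned and its four burner caps are piled up on the steel tray beside it. Put each cap back on the burner of its own size, seated level on its crown with its lip down inside, so that the hob is ready to light; set the caps down, do not drop them, for the enamel chips. Leave the copper coffee pot and the tea glass standing where they are.

Things in the scene. Friction and masses are not known exactly. Their poses are not given: they have to be found in the camera images.
- cap_s: SMALLEST burner cap, top of the pile: black enamel, steel rim, round about z (up). Origin: centre of its underside. Every cap is 22 mm high: 0-5 mm a lip that drops into the crown (lowest 2 mm tapered), 5-10 mm a wider flat plate that rests on the crown, 10-22 mm a round upright knob to grip from above, fingertips just over the plate. Diameters: lip 20, plate 50, knob 32 mm. About 70 g.
- cap_m: Third largest burner cap, second from the top of the pile; form, heights and origin as cap_s. Diameters: lip 35, plate 66, knob 42 mm. About 110 g.
- cap_l: Second largest burner cap, third from the top of the pile; form, heights and origin as cap_s. Diameters: lip 50, plate 82, knob 50 mm. About 170 g.
- cap_xl: Largest burner cap, bottom of the pile, lying on a steel tray (250 x 150 mm, floor 4 mm thick, rim 10 mm high); form, heights and origin as cap_s. Diameters: lip 66, plate 100, knob 58 mm. About 240 g. In the pile each cap stands with its lip on the knob of the one below (origins 22 mm apart in height), up to 4 mm off centre.
- burner_s: SMALLEST burner, fixed on the white hob (580 x 510 x 8 mm): a round slotted aluminium crown in a steel dish. Origin: centre of its underside, on the hob's top face; z up. Every crown is 20 mm high, hollow from the top down to 6 mm, and leaves a cap's lip 5 mm to spare all round; a seated cap's origin is 15 mm above the burner's. Diameters: crown 40, bore 30, dish 76 mm. Takes cap_s.
- burner_m: Third largest burner, fixed; form, heights and origin as burner_s. Diameters: crown 56, bore 45, dish 100 mm. Takes cap_m. The burners stand at the corners of a 234 x 260 mm rectangle; which size is at which corner changes.
- burner_l: Second largest burner, fixed; form, heights and origin as burner_s. Diameters: crown 72, bore 60, dish 124 mm. Takes cap_l.
- burner_xl: Largest burner, fixed; form, heights and origin as burner_s. Diameters: crown 90, bore 76, dish 152 mm. Takes cap_xl.
- coffee_pot: Bystander, leave standing: small open copper coffee pot, diameter 72, height 70 mm, its brass handle reaching 135 mm from the axis and 87 mm high; on a wooden board 12 mm thick, across the hob from the pile. Origin: centre of its underside.
- tea_glass: Bystander, leave standing: waisted tea glass, diameter 54, height 85 mm, on a white saucer on the wooden board. Origin: centre of its underside.
Mind the look-alikes: they are no part of the job. What is shaped like the cap_s but pink or yellow is not meant.

How it is judged:
By the outcome, as a careful person would: the job done as asked, in the order asked, and still so for the second after the job is handed in, with the robot touching nothing.
It also fails if it takes over 109 s, if anything falls off the work surface, if the arm or the gripper's body presses on something with over 40 N, if the wrist force passes 120 N, or if a joint passes its speed limit or range.

## Working session

There is one attempt and no reset: what is moved stays moved. The work goes in short steps, Python scripts to look and compute and a tool call to move; the robot and the scene stay as the last step left them, time stands still between calls to the robot, and variables do not carry over. Pictures are saved under pics/ and viewed, at most 14 in all, crops included, and the job is handed in when it is done.

Besides the shell and the picture viewer there is one more tool, called as name(argument=value, ...) on one line, values as JSON. apply_moves: Moves the arm, as the interface text tells. Its arguments: {"type":"object","properties":{"moves":{"type":"array"},"hand":{"type":"number"}},"required":["moves"]}

```bash
mkdir -p pics; cat > h.py <<'E'
import numpy as np, cv2
from station import r, imaging, models
def ray(p,uv):
    K=np.array(p["intrinsics"],float);d=np.array(p["dist"],float)
    n=cv2.undistortPoints(np.array([[uv]],float),K,d)[0,0]
    return np.array(p["eye"],float),np.array(p["orientation"],float)@np.array([n[0],n[1],1.])
def onz(p,uv,z):
    o,d=ray(p,uv); return o+d*(z-o[2])/d[2]
def proj(p,X):
    R=np.array(p["orientation"],float);t=-R.T@np.array(p["eye"],float)
    return cv2.projectPoints(np.array(X,float).reshape(-1,1,3),cv2.Rodrigues(R.T)[0],t,np.array(p["intrinsics"],float),np.array(p["dist"],float))[0].reshape(-1,2)
E
python3 - <<'E'
from h import *
s=r.sense();print(s)
names=["cap_s","cap_m","cap_l","cap_xl","burner_s","burner_m","burner_l","burner_xl","coffee_pot","tea_glass"]
for c in["top","side"]:
    p=imaging.capture(c);cv2.imwrite(f"pics/{c}0.png",p["frame"]);print(c,p["eye"],p["orientation"])
    for n in names:
        for q in models.place_of(p,n)[:3]:
            uv=np.array(q["at"])*[640,480]
            z={"cap_s":.07,"cap_m":.048,"cap_l":.026,"cap_xl":.004}.get(n,.008)
            print(n,round(q["confidence"],2),uv.round(1),onz(p,uv,z).round(4))
print(r.sense()["time_s"])
E
```

```text
{'time_s': 0.0, 'joints': array([ 7.97335480e+01,  2.20907282e+01,  3.80339759e-01, -2.93326746e-02,
       -6.84103317e+01, -1.48183222e+01]), 'joint_velocities': array([-0.08935325,  0.06215414, -0.00280293, -0.03478619, -0.06482685,
       -0.02727512]), 'effort': array([-2.69993325e-04, -3.90659666e+01,  1.87407070e+01,  4.21963066e+00,
        1.09046622e-02, -2.04530879e-04]), 'tcp_pos': array([0.26468384, 0.56552907, 0.22146288]), 'ee_rot': array([[ 9.05601435e-01, -4.24128906e-01, -8.43920829e-04],
       [-4.24129738e-01, -9.05599255e-01, -1.98834310e-03],
       [ 7.90597120e-05,  2.15857829e-03, -9.99997667e-01]]), 'wrist_force': array([0.2122983 , 0.93749208, 0.06244958]), 'moment': array([-0.00013595,  0.01815244,  0.00200995]), 'gripper_force': 0.0, 'gripper_width': 0.9997168083088223}
top [ 0.40313728 -0.07930601  1.12546297] [[-0.01736774 -0.99064903  0.13532501]
 [-0.999427    0.02113336  0.02643969]
 [-0.02905233 -0.13478827 -0.99044843]]
cap_s 0.75 [499.5 193.1] [ 0.6594 -0.4992  0.07  ]
cap_s 0.73 [466.7 262.8] [ 0.4909 -0.4074  0.07  ]
cap_s 0.66 [469.7 258.8] [ 
[... 1550 characters left out ...]
 [ 0.5086 -0.397   0.048 ]
cap_l 0.89 [298.1 449.5] [ 0.4503 -0.5893  0.026 ]
cap_l 0.79 [312.7 351.4] [ 0.5003 -0.3964  0.026 ]
cap_l 0.73 [317.2 342.2] [ 0.5121 -0.374   0.026 ]
cap_xl 0.62 [312.6 368.5] [ 0.4968 -0.4167  0.004 ]
cap_xl 0.28 [264.8 279.1] [ 0.4271 -0.1248  0.004 ]
burner_s 0.97 [258.4 224.8] [0.4241 0.1342 0.008 ]
burner_s 0.58 [340.7 216.8] [0.6617 0.1436 0.008 ]
burner_m 0.97 [258.4 224.8] [0.4241 0.1342 0.008 ]
burner_m 0.58 [340.7 216.8] [0.6617 0.1436 0.008 ]
burner_l 0.97 [258.4 224.8] [0.4241 0.1342 0.008 ]
burner_l 0.58 [340.7 216.8] [0.6617 0.1436 0.008 ]
burner_xl 0.66 [362.2 268.4] [ 0.6604 -0.1235  0.008 ]
tea_glass 0.74 [297.  182.6] [0.5657 0.4072 0.008 ]
1.1
```

View pics/top0.png

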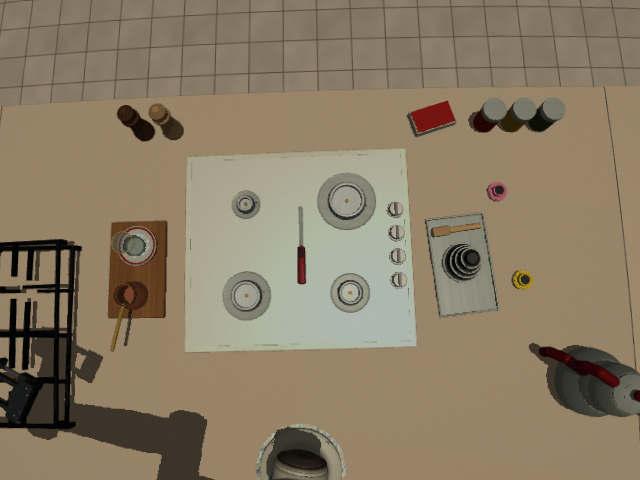

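View pics/side0.png

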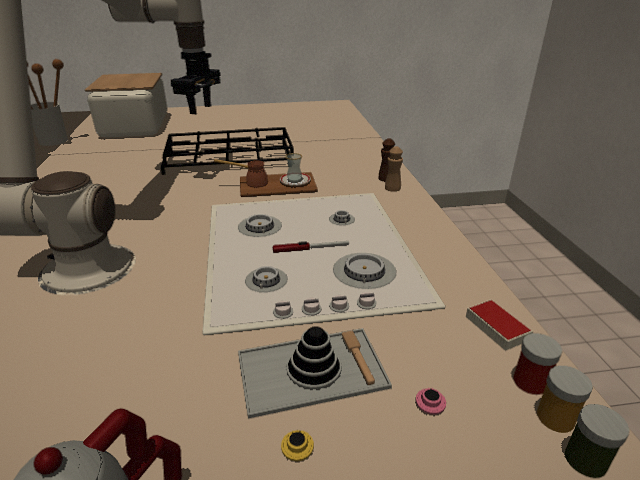

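```bash
cat >> h.py <<'E'
def rect(p,c,half,z,s=2000):
    """orthographic view of plane z; column=x, row=-y, s px/m"""
    n=int(2*half*s); j,i=np.meshgrid(np.arange(n),np.arange(n))
    X=np.stack([c[0]-half+j/s,c[1]+half-i/s,np.full(j.shape,z)],-1)
    m=proj(p,X).reshape(n,n,2).astype(np.float32)
    return cv2.remap(p["frame"],m[...,0],m[...,1],cv2.INTER_CUBIC)
E
python3 - <<'E'
from h import *
B={"s":(.66,.133),"m":(.428,-.127),"l":(.42,.135),"xl":(.661,-.13)}
out=[]
for cam in["top","side"]:
    p=imaging.capture(cam);row=[]
    for k,c in B.items():
        im=rect(p,c,.06,.028,2500);im=cv2.resize(im,(200,200),interpolation=cv2.INTER_AREA)
        cv2.circle(im,(100,100),2,(0,0,255),1);D={"s":40,"m":56,"l":72,"xl":90}[k]
        cv2.circle(im,(100,100),int(D/2/120*200),(0,0,255),1);row.append(im)
    out.append(np.hstack(row))
    row=[]
    for k,z,D in[("s",.092,32),("m",.07,42),("l",.048,50),("xl",.026,58)]:
        im=rect(p,(.50,-.418),.06,z,2500);im=cv2.resize(im,(200,200),interpolation=cv2.INTER_AREA)
        cv2.circle(im,(100,100),int(D/2/120*200),(0,0,255),1);row.append(im)
    out.append(np.hstack(row)[:200])
im=np.vstack(out);im=cv2.resize(im,(600,600)) if 0 else cv2.resize(im,None,fx=.75,fy=.75)
print(im.shape);cv2.imwrite("pics/rect.png",cv2.convertScaleAbs(im,alpha=1.4))
E
```

```text
(600, 600, 3)
```

View pics/rect.png

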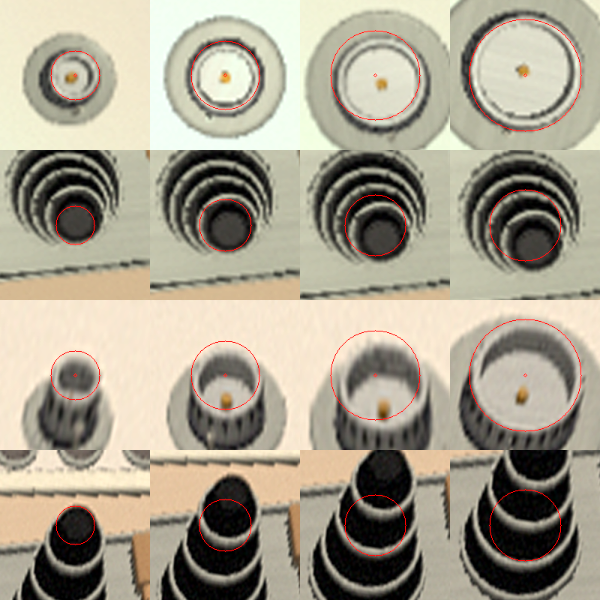

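```bash
cat >> h.py <<'E'
from scipy.optimize import minimize
A=np.linspace(0,2*np.pi,180,endpoint=False)
def ring(p,g,c,R,z):
    q=proj(p,np.stack([c[0]+R*np.cos(A),c[1]+R*np.sin(A),np.full(180,z)],-1)).astype(np.float32)
    return cv2.remap(g,q[None,:,0],q[None,:,1],cv2.INTER_LINEAR)[0]
def fit(ps,c,z,terms,span=.012):
    """terms: (radius,weight); maximise weighted ring brightness"""
    gs=[cv2.GaussianBlur(cv2.cvtColor(p["frame"],cv2.COLOR_BGR2GRAY).astype(np.float32),(0,0),.6) for p in ps]
    def s(c): return sum((w*ring(p,g,c,R,z)).clip(-60,60).mean() for p,g in zip(ps,gs) for R,w in terms) if 0 else sum(np.clip(sum(w*ring(p,g,c,R,z) for R,w in terms),-60,60).mean() for p,g in zip(ps,gs))
    for st in(.002,.0005):
        gr=np.arange(-span,span+1e-9,st); c=max(((c[0]+a,c[1]+b) for a in gr for b in gr),key=s); span=.002
    return np.round(c,4),round(float(s(c)),1)
E
python3 - <<'E'
from h import *
t=imaging.capture("top");s=imaging.capture("side")
B={"s":(.66,.133,40,30,76),"m":(.428,-.127,56,45,100),"l":(.424,.129,72,60,124),"xl":(.66,-.128,90,76,152)}
for k,(x,y,D,b,d) in B.items():
    R=d/2000
    print(k,"dish",*[fit(ps,(x,y),.009,[(R+.002,1),(R-.002,-1)]) for ps in([t],[s],[t,s])])
    rm=(D+b)/4000
    print(k,"crown",*[fit(ps,(x,y),.028,[(rm,1),(D/2000+.003,-.6),(b/2000-.002,-.4)]) for ps in([t],[s],[t,s])])
for k,z,d in[("s",.08,50),("m",.058,66),("l",.036,82),("xl",.014,100)]:
    R=d/2000
    print("cap",k,*[fit(ps,(.5,-.418),z,[(R-.001,1),(R-.005,-1)]) for ps in([t],[s],[t,s])])
for k,z,d in[("knob s",.092,32)]:
    R=d/2000
    print("cap",k,*[fit(ps,(.5,-.418),z,[(R-.001,1),(R+.003,-1)]) for ps in([t],[s],[t,s])])
E
```

```text
s dish (array([0.6595, 0.133 ]), 32.3) (array([0.6615, 0.131 ]), 23.0) (array([0.6605, 0.133 ]), 51.5)
s crown (array([0.6595, 0.133 ]), 23.1) (array([0.6615, 0.132 ]), 8.8) (array([0.66 , 0.133]), 29.5)
m dish (array([ 0.4285, -0.1295]), 41.5) (array([ 0.4295, -0.1325]), 31.3) (array([ 0.429 , -0.1305]), 68.1)
m crown (array([ 0.428, -0.13 ]), 18.5) (array([ 0.429, -0.132]), 21.9) (array([ 0.4285, -0.1305]), 37.7)
l dish (array([0.4255, 0.1305]), 36.4) (array([0.427, 0.128]), 24.4) (array([0.426, 0.13 ]), 57.6)
l crown (array([0.425, 0.13 ]), 26.1) (array([0.427, 0.129]), 17.2) (array([0.4255, 0.13  ]), 40.1)
xl dish (array([ 0.6625, -0.127 ]), 37.4) (array([ 0.6635, -0.13  ]), 27.4) (array([ 0.663 , -0.1275]), 58.7)
xl crown (array([ 0.6625, -0.1275]), 36.9) (array([ 0.663, -0.131]), 27.4) (array([ 0.6625, -0.128 ]), 56.8)
cap s (array([ 0.5025, -0.4155]), 47.4) (array([ 0.5025, -0.4145]), 57.9) (array([ 0.5025, -0.4155]), 103.0)
cap m (array([ 0.5  , -0.416]), 37.6) (array([ 0.5005, -0.415 ]), 44.3) (array([ 0.5  , -0.416]), 81.8)
cap l (array([ 0.499, -0.418]), 35.0) (array([ 0.499, -0.417]), 41.5) (array([ 0.499 , -0.4175]), 76.2)
cap xl (array([ 0.4985, -0.416 ]), 40.6) (array([ 0.4985, -0.4165]), 40.9) (array([ 0.4985, -0.416 ]), 81.2)
cap knob s (array([ 0.494, -0.404]), 11.5) (array([ 0.486, -0.411]), 5.9) (array([ 0.491 , -0.4095]), 5.4)
```

The things that could be taken for the cap_s are the black cap on top of the pile (470,258), a pink look-alike (497,191) and a yellow one (522,280). I choose the black one in the pile, and the rectified crop confirms it. The burners read XL (347,201), S (246,204), L (246,297) and M (350,292), and their fitted centres match the 234 x 260 rectangle.

apply_moves(moves=[[[0, 0, 0], -6.28], [[0, 0, 0], -6.28], [[0, 0, 0], -6.28], [[0, 0, 0], -6.26], [[0, 0, 0], 0]], hand=0.087)

```text
time_s: 1.72
tcp_pos: [0.2649, 0.5661, 0.2226]
ee_rot: [[1.0, 0.002, 0.0], [0.002, -1.0, 0.0], [0.0, -0.0, -1.0]]
wrist_force: [0.7, -0.7, 0.1]
gripper_width: 1.001
gripper_force: 0.0
```

apply_moves(moves=[[[0.02, 0.035, 0], 0], [[0.02, 0.035, 0], 0], [[0.02, 0.035, 0], 0], [[0.02, 0.035, 0], 0], [[0.02, 0.035, 0], 0]])

```text
time_s: 2.13
tcp_pos: [0.3655, 0.3894, 0.2228]
ee_rot: [[1.0, -0.002, 0.0], [-0.002, -1.0, 0.0], [0.0, -0.0, -1.0]]
wrist_force: [1.0, 0.4, -0.2]
gripper_width: 1.0
gripper_force: 0.0
```

apply_moves(moves=[[[0.02, 0.036, 0], 0], [[0.02, 0.036, 0], 0], [[0.02, 0.036, 0], 0], [[0.02, 0.036, 0], 0], [[0.02, 0.036, 0], 0]])

```text
time_s: 2.55
tcp_pos: [0.4656, 0.2093, 0.223]
ee_rot: [[1.0, -0.003, 0.001], [-0.003, -1.0, 0.001], [0.001, -0.001, -1.0]]
wrist_force: [1.0, 0.1, 0.2]
gripper_width: 1.003
gripper_force: 0.0
```

apply_moves(moves=[[[0.01, 0.038, 0], 0], [[0.01, 0.038, 0], 0], [[0.01, 0.038, 0], 0], [[0.008, 0.038, 0], 0], [[0, 0.038, 0], 0]])

```text
time_s: 2.97
tcp_pos: [0.5041, 0.0192, 0.2227]
ee_rot: [[1.0, -0.003, 0.001], [-0.003, -1.0, -0.0], [0.001, 0.0, -1.0]]
wrist_force: [1.3, 0.7, 0.1]
gripper_width: 0.998
gripper_force: 0.0
```

apply_moves(moves=[[[0, 0.04, 0], 0], [[0, 0.04, 0], 0], [[0, 0.04, 0], 0], [[0, 0.04, 0], 0], [[0, 0.04, 0], 0]])

```text
time_s: 3.38
tcp_pos: [0.5028, -0.1808, 0.2229]
ee_rot: [[1.0, -0.003, 0.001], [-0.003, -1.0, -0.0], [0.001, 0.0, -1.0]]
wrist_force: [0.8, 0.0, -0.7]
gripper_width: 1.002
gripper_force: 0.0
```

apply_moves(moves=[[[0, 0.04, 0], 0], [[0, 0.04, 0], 0], [[0, 0.04, 0], 0], [[0, 0.03, 0], 0], [[0, 0, 0], 0]])

```text
time_s: 3.8
tcp_pos: [0.5027, -0.3337, 0.2218]
ee_rot: [[1.0, -0.008, -0.001], [-0.008, -1.0, -0.001], [-0.001, 0.001, -1.0]]
wrist_force: [0.7, 0.7, -0.2]
gripper_width: 1.002
gripper_force: 0.0
```

apply_moves(moves=[[[0, 0.0272, 0], 0], [[0, 0.0272, 0], 0], [[0, 0.0271, 0.02], 0], [[0, 0, 0.035], 0], [[0, 0, 0.035], 0]])

```text
time_s: 4.22
tcp_pos: [0.5038, -0.4119, 0.1326]
ee_rot: [[1.0, -0.005, 0.003], [-0.005, -1.0, -0.002], [0.004, 0.002, -1.0]]
wrist_force: [0.5, -0.6, -0.8]
gripper_width: 1.001
gripper_force: 0.0
```

apply_moves(moves=[[[0, 0, 0.02], 0], [[0, 0, 0.015], 0], [[0, 0, 0.008], 0], [[0, 0, 0], 0], [[0, 0, 0], 0]])

```text
time_s: 4.63
tcp_pos: [0.5037, -0.4104, 0.0901]
ee_rot: [[1.0, -0.0, 0.0], [-0.0, -1.0, -0.001], [0.0, 0.001, -1.0]]
wrist_force: [0.2, -0.7, 0.1]
gripper_width: 1.002
gripper_force: 0.0
```

```bash
python3 - <<'E'
from h import *
a=[]
for _ in range(3):
    p=imaging.capture("top");a.append(r.sense()["tcp_pos"])
print(np.round(a,4), r.sense()["ee_rot"].round(3))
E
```

```text
[[ 0.5041 -0.4107  0.0909]
 [ 0.5043 -0.4108  0.0913]
 [ 0.5042 -0.4108  0.0913]] [[ 1.     0.     0.003]
 [ 0.    -1.    -0.002]
 [ 0.003  0.002 -1.   ]]
```

apply_moves(moves=[[[-0.0017, 0.0047, 0], 0], [[0, 0, 0.004], 0], [[0, 0, 0.0043], 0], [[0, 0, 0], 0], [[0, 0, 0], 0]])

```text
time_s: 5.2
tcp_pos: [0.5011, -0.415, 0.0807]
ee_rot: [[1.0, 0.0, -0.001], [0.0, -1.0, 0.001], [-0.001, -0.001, -1.0]]
wrist_force: [0.1, 0.3, -1.1]
gripper_width: 1.001
gripper_force: 0.0
```

apply_moves(moves=[[[0, 0, 0], 0], [[0, 0, 0], 0], [[0, 0, 0], 0], [[0, 0, 0], 0], [[0, 0, 0], 0]], hand=0.0)

```text
time_s: 5.62
tcp_pos: [0.5016, -0.4151, 0.0814]
ee_rot: [[1.0, 0.0, 0.0], [0.0, -1.0, -0.0], [0.0, 0.0, -1.0]]
wrist_force: [-0.1, 0.5, 0.3]
gripper_width: 0.704
gripper_force: 0.0
```

apply_moves(moves=[[[0, 0, 0], 0], [[0, 0, 0], 0], [[0, 0, 0], 0], [[0, 0, 0], 0], [[0, 0, 0], 0]])

```text
time_s: 6.03
tcp_pos: [0.5015, -0.4151, 0.0813]
ee_rot: [[1.0, 0.0, 0.0], [0.0, -1.0, -0.0], [0.0, 0.0, -1.0]]
wrist_force: [-0.6, -0.3, -0.6]
gripper_width: 0.361
gripper_force: 30.0
```

apply_moves(moves=[[[0, 0, -0.005], 0], [[0, 0, -0.015], 0], [[0, 0, -0.02], 0], [[0, 0, -0.02], 0], [[0, 0, 0], 0]])

```text
time_s: 6.45
tcp_pos: [0.5038, -0.4167, 0.1464]
ee_rot: [[1.0, 0.001, 0.007], [0.001, -1.0, -0.005], [0.007, 0.005, -1.0]]
wrist_force: [-0.3, 0.1, 0.9]
gripper_width: 0.356
gripper_force: 30.0
```

apply_moves(moves=[[[0.01, -0.03, 0], 0], [[0.01, -0.034, 0], 0], [[0.01, -0.034, 0], 0], [[0.01, -0.034, 0], 0], [[0.01, -0.034, 0], 0]])

```text
time_s: 6.87
tcp_pos: [0.5513, -0.2475, 0.1408]
ee_rot: [[1.0, -0.0, -0.001], [-0.0, -1.0, 0.0], [-0.001, -0.0, -1.0]]
wrist_force: [0.2, -0.0, -1.2]
gripper_width: 0.357
gripper_force: 30.0
```

apply_moves(moves=[[[0.01, -0.034, 0], 0], [[0.01, -0.034, 0], 0], [[0.01, -0.034, 0], 0], [[0.01, -0.034, 0], 0], [[0.01, -0.034, 0], 0]])

```text
time_s: 7.28
tcp_pos: [0.6013, -0.0773, 0.141]
ee_rot: [[1.0, 0.0, -0.001], [0.0, -1.0, 0.0], [-0.001, -0.0, -1.0]]
wrist_force: [0.1, -0.6, -1.4]
gripper_width: 0.357
gripper_force: 30.0
```

apply_moves(moves=[[[0.01, -0.034, 0], 0], [[0.01, -0.034, 0], 0], [[0.01, -0.034, 0], 0], [[0.01, -0.034, 0], 0], [[0.01, -0.034, 0], 0]])

```text
time_s: 7.7
tcp_pos: [0.6512, 0.0927, 0.1408]
ee_rot: [[1.0, 0.0, -0.001], [0.0, -1.0, -0.0], [-0.001, 0.0, -1.0]]
wrist_force: [-0.2, -0.5, -0.6]
gripper_width: 0.354
gripper_force: 30.0
```

apply_moves(moves=[[[0.008, -0.025, 0], 0], [[0, -0.01, 0], 0], [[0, 0, 0], 0], [[0, 0, 0], 0], [[0, 0, 0], 0]])

```text
time_s: 8.12
tcp_pos: [0.6588, 0.1248, 0.141]
ee_rot: [[1.0, -0.001, -0.001], [-0.001, -1.0, -0.0], [-0.001, 0.0, -1.0]]
wrist_force: [0.5, 0.4, -0.3]
gripper_width: 0.354
gripper_force: 30.0
```

```bash
cat > look.py <<'E'
from h import *
import sys
# look.py cap tx ty : shift needed to put held cap on target
D={"s":50,"m":66,"l":82,"xl":100}
def go(k,tx,ty,dz=.0113,show=None):
    t=imaging.capture("top");q=imaging.capture("side");s=r.sense();P=s["tcp_pos"];R=D[k]/2000
    print("tcp",P.round(4),"yaw",np.degrees(np.arctan2(s["ee_rot"][1,0],s["ee_rot"][0,0])).round(2),"w",round(s["gripper_width"]*87,1),"F",round(s["gripper_force"],1),s["wrist_force"].round(1),s["time_s"])
    for n,ps in(("top",[t]),("side",[q]),("both",[t,q])):
        c,v=fit(ps,P[:2],P[2]-dz+.010,[(R-.001,1),(R-.005,-1)]);print(n,"cap",c,v)
    print("need dx",round(tx-c[0],4)," tool y",round(c[1]-ty,4))
    if show:
        ims=[]
        for p in(t,q):
            u,v=proj(p,[[P[0],P[1],P[2]-.02]])[0].astype(int);u=np.clip(u,90,549);v=np.clip(v,90,389)
            ims.append(cv2.resize(p["frame"][v-90:v+90,u-90:u+90],(400,400),interpolation=cv2.INTER_CUBIC))
        cv2.imwrite("pics/%s.png"%show,np.hstack(ims))
if __name__=="__main__": go(sys.argv[1],float(sys.argv[2]),float(sys.argv[3]),float(sys.argv[4]),sys.argv[5] if len(sys.argv)>5 else None)
E
python3 look.py s .660 .133 .0113 held_s
```

```text
tcp [0.659  0.1244 0.1413] yaw -0.08 w 30.7 F 30.0 [-0.9 -0.3 -0.3] 8.2167
top cap [0.6585 0.1254] 9.5
side cap [0.6605 0.1234] 31.6
both cap [0.659  0.1249] 39.7
need dx 0.001  tool y -0.0081
```

View pics/held_s.png

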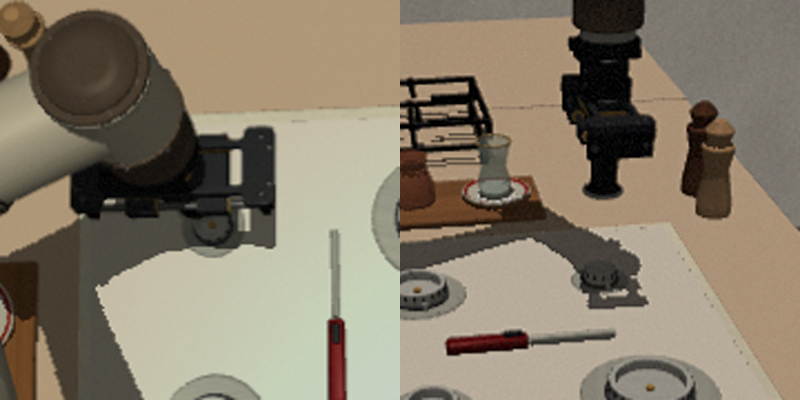

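apply_moves(moves=[[[0.001, -0.0081, 0], 0], [[0, 0, 0.02], 0], [[0, 0, 0.03], 0], [[0, 0, 0.03], 0], [[0, 0, 0.01], 0]])

```text
time_s: 8.63
tcp_pos: [0.6574, 0.1329, 0.0467]
ee_rot: [[1.0, -0.002, -0.008], [-0.002, -1.0, -0.002], [-0.008, 0.002, -1.0]]
wrist_force: [-0.5, 0.7, -2.9]
gripper_width: 0.357
gripper_force: 30.0
```

apply_moves(moves=[[[0, 0, 0.004], 0], [[0, 0, 0.002], 0], [[0, 0, 0], 0], [[0, 0, 0], 0], [[0, 0, 0], 0]])

```text
time_s: 9.05
tcp_pos: [0.6615, 0.1345, 0.0472]
ee_rot: [[1.0, 0.001, 0.003], [0.001, -1.0, 0.001], [0.003, -0.001, -1.0]]
wrist_force: [0.2, 0.1, -1.1]
gripper_width: 0.354
gripper_force: 30.0
```

```bash
python3 look.py s .660 .133 .0113
```

```text
tcp [0.661  0.1343 0.0467] yaw 0.02 w 31.0 F 30.0 [-0.4 -0.3 -0.1] 9.15
top cap [0.647  0.1258] 12.1
side cap [0.6635 0.1358] 20.8
both cap [0.6625 0.1353] 25.2
need dx -0.0025  tool y 0.0023
```

apply_moves(moves=[[[-0.0008, 0.0016, 0.001], 0], [[0, 0, 0.003], 0], [[0, 0, 0.003], 0], [[0, 0, 0.002], 0], [[0, 0, 0.001], 0]])

```text
time_s: 9.57
tcp_pos: [0.6592, 0.1323, 0.0345]
ee_rot: [[1.0, 0.0, -0.001], [0.0, -1.0, -0.0], [-0.001, 0.0, -1.0]]
wrist_force: [-0.1, -0.6, -0.9]
gripper_width: 0.358
gripper_force: 30.0
```

apply_moves(moves=[[[0, 0, 0.0005], 0], [[0, 0, 0.0005], 0], [[0, 0, 0], 0], [[0, 0, 0], 0], [[0, 0, 0], 0]])

```text
time_s: 9.98
tcp_pos: [0.6597, 0.1325, 0.0343]
ee_rot: [[1.0, 0.0, 0.0], [0.0, -1.0, 0.0], [0.0, -0.0, -1.0]]
wrist_force: [-0.2, 0.1, -0.1]
gripper_width: 0.356
gripper_force: 30.0
```

apply_moves(moves=[[[0, 0, 0.0004], 0], [[0, 0, 0.0003], 0], [[0, 0, 0.0003], 0], [[0, 0, 0], 0], [[0, 0, 0], 0]])

```text
time_s: 10.4
tcp_pos: [0.6597, 0.1325, 0.0342]
ee_rot: [[1.0, 0.001, 0.001], [0.001, -1.0, 0.0], [0.001, -0.0, -1.0]]
wrist_force: [-2.1, 0.9, 5.9]
gripper_width: 0.353
gripper_force: 30.0
```

apply_moves(moves=[[[0, 0, 0], 0], [[0, 0, 0], 0], [[0, 0, 0], 0], [[0, 0, 0], 0], [[0, 0, 0], 0]], hand=0.07)

```text
time_s: 10.82
tcp_pos: [0.6594, 0.1324, 0.0329]
ee_rot: [[1.0, 0.0, -0.0], [0.0, -1.0, -0.0], [-0.0, 0.0, -1.0]]
wrist_force: [-0.1, 0.8, -0.3]
gripper_width: 0.647
gripper_force: 0.0
```

apply_moves(moves=[[[0, 0, -0.003], 0], [[0, 0, -0.015], 0], [[0, 0, -0.03], 0], [[0, 0, -0.03], 0], [[0, 0, -0.02], 0]], hand=0.087)

```text
time_s: 11.23
tcp_pos: [0.6605, 0.1324, 0.134]
ee_rot: [[1.0, 0.001, 0.003], [0.001, -1.0, 0.0], [0.003, -0.0, -1.0]]
wrist_force: [1.0, -0.2, -0.0]
gripper_width: 0.974
gripper_force: 0.0
```

apply_moves(moves=[[[-0.01, 0.034, 0], 0], [[-0.01, 0.034, 0], 0], [[-0.01, 0.034, 0], 0], [[-0.01, 0.034, 0], 0], [[-0.01, 0.034, 0], 0]])

```text
time_s: 11.65
tcp_pos: [0.6086, -0.039, 0.1312]
ee_rot: [[1.0, 0.001, -0.001], [0.001, -1.0, -0.0], [-0.001, 0.0, -1.0]]
wrist_force: [0.4, -0.5, -0.1]
gripper_width: 0.998
gripper_force: 0.0
```

apply_moves(moves=[[[-0.01, 0.034, 0], 0], [[-0.01, 0.034, 0], 0], [[-0.01, 0.034, 0], 0], [[-0.01, 0.034, 0], 0], [[-0.01, 0.034, 0], 0]])

```text
time_s: 12.07
tcp_pos: [0.5586, -0.2091, 0.1312]
ee_rot: [[1.0, 0.0, -0.0], [0.0, -1.0, 0.0], [-0.0, -0.0, -1.0]]
wrist_force: [-0.0, 0.7, -0.3]
gripper_width: 0.997
gripper_force: 0.0
```

apply_moves(moves=[[[-0.01, 0.034, 0], 0], [[-0.01, 0.034, 0], 0], [[-0.01, 0.034, 0], 0], [[-0.01, 0.034, 0], 0], [[-0.01, 0.034, 0], 0]])

```text
time_s: 12.48
tcp_pos: [0.5087, -0.3791, 0.1311]
ee_rot: [[1.0, 0.0, -0.0], [0.0, -1.0, 0.0], [-0.0, -0.0, -1.0]]
wrist_force: [0.6, 0.3, -0.9]
gripper_width: 1.002
gripper_force: 0.0
```

apply_moves(moves=[[[-0.0097, 0.0285, 0], 0], [[0, 0.01, 0], 0], [[0, 0, 0], 0], [[0, 0, 0], 0], [[0, 0, 0], 0]])

```text
time_s: 12.9
tcp_pos: [0.5002, -0.4151, 0.131]
ee_rot: [[1.0, 0.001, -0.0], [0.001, -1.0, 0.001], [-0.0, -0.001, -1.0]]
wrist_force: [-0.2, -1.7, -0.4]
gripper_width: 0.999
gripper_force: 0.0
```

```bash
cat > chk.py <<'E'
from h import *
import sys
t=imaging.capture("top");q=imaging.capture("side");s=r.sense()
print("tcp",s["tcp_pos"].round(4),"w",round(s["gripper_width"]*87,1),s["time_s"])
for a in sys.argv[1:]:
    k,x,y,z=a.split(",");R={"s":50,"m":66,"l":82,"xl":100}[k]/2000
    print(k,*[fit(ps,(float(x),float(y)),float(z)+.01,[(R-.001,1),(R-.005,-1)],.01) for ps in([t],[q],[t,q])])
cv2.imwrite("pics/chk_t.png",t["frame"]);cv2.imwrite("pics/chk_s.png",q["frame"])
cv2.imwrite("pics/chk.png",np.hstack([cv2.resize(t["frame"][140:360,180:500],(400,275)),cv2.resize(q["frame"][190:410,200:460],(325,275))]))
E
python3 chk.py s,.66,.133,.023 m,.5,-.416,.048 l,.499,-.4175,.026 xl,.4985,-.416,.004
```

```text
tcp [ 0.5005 -0.4148  0.1313] w 86.9 13.0
s (array([0.6605, 0.1345]), 59.8) (array([0.6635, 0.135 ]), 24.3) (array([0.661 , 0.1345]), 81.6)
m (array([ 0.49 , -0.414]), 18.3) (array([ 0.4995, -0.417 ]), 42.9) (array([ 0.5   , -0.4165]), 54.5)
l (array([ 0.4995, -0.419 ]), 15.8) (array([ 0.498 , -0.4175]), 33.9) (array([ 0.499, -0.418]), 47.3)
xl (array([ 0.5  , -0.419]), 12.3) (array([ 0.498, -0.416]), 35.0) (array([ 0.4985, -0.416 ]), 46.6)
```

View pics/chk.png

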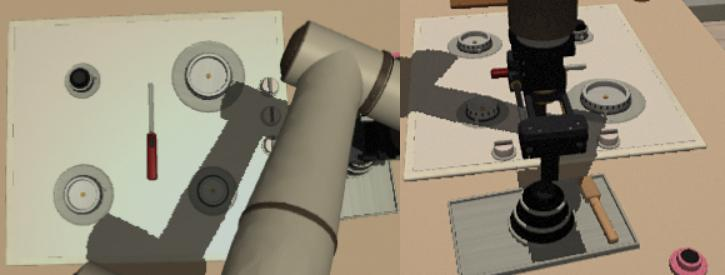

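The picture shows cap_s seated level on burner_s at crop (82,78), with the rest of the pile still upright. Next is cap_m.

apply_moves(moves=[[[-0.0005, 0.0012, 0.02], 0], [[0, 0, 0.02], 0], [[0, 0, 0.018], 0], [[0, 0, 0.009], 0], [[0, 0, 0.004], 0]])

```text
time_s: 13.42
tcp_pos: [0.4991, -0.4159, 0.0586]
ee_rot: [[1.0, 0.002, -0.003], [0.002, -1.0, 0.002], [-0.003, -0.002, -1.0]]
wrist_force: [-0.3, -0.7, 0.9]
gripper_width: 1.001
gripper_force: 0.0
```

apply_moves(moves=[[[0, 0, 0], 0], [[0, 0, 0], 0], [[0, 0, 0], 0], [[0, 0, 0], 0], [[0, 0, 0], 0]])

```text
time_s: 13.83
tcp_pos: [0.5, -0.4176, 0.0613]
ee_rot: [[1.0, 0.0, 0.002], [0.0, -1.0, -0.001], [0.002, 0.001, -1.0]]
wrist_force: [1.1, 1.0, -0.4]
gripper_width: 1.001
gripper_force: 0.0
```

apply_moves(moves=[[[0, -0.0014, 0.0015], 0], [[0, 0, 0], 0], [[0, 0, 0], 0], [[0, 0, 0], 0], [[0, 0, 0], 0]], hand=0.0)

```text
time_s: 14.25
tcp_pos: [0.4995, -0.4159, 0.0588]
ee_rot: [[1.0, 0.0, -0.0], [0.0, -1.0, -0.0], [-0.0, 0.0, -1.0]]
wrist_force: [0.0, 0.1, 0.5]
gripper_width: 0.708
gripper_force: 0.0
```

apply_moves(moves=[[[0, 0, 0], 0], [[0, 0, 0], 0], [[0, 0, 0], 0], [[0, 0, 0], 0], [[0, 0, 0], 0]])

```text
time_s: 14.67
tcp_pos: [0.4995, -0.4159, 0.0588]
ee_rot: [[1.0, 0.0, 0.0], [0.0, -1.0, -0.0], [0.0, 0.0, -1.0]]
wrist_force: [-0.3, 0.8, 0.4]
gripper_width: 0.474
gripper_force: 30.0
```

apply_moves(moves=[[[0, 0, -0.005], 0], [[0, 0, -0.015], 0], [[0, 0, -0.02], 0], [[0, 0, -0.02], 0], [[0, 0, 0], 0]])

```text
time_s: 15.08
tcp_pos: [0.5018, -0.4175, 0.1236]
ee_rot: [[1.0, 0.001, 0.007], [0.001, -1.0, -0.005], [0.007, 0.005, -1.0]]
wrist_force: [0.4, -0.7, -0.3]
gripper_width: 0.471
gripper_force: 30.0
```

apply_moves(moves=[[[-0.008, -0.025, 0], 0], [[-0.008, -0.034, 0], 0], [[-0.008, -0.034, 0], 0], [[-0.008, -0.034, 0], 0], [[-0.008, -0.034, 0], 0]])

```text
time_s: 15.5
tcp_pos: [0.4583, -0.2534, 0.118]
ee_rot: [[1.0, -0.001, -0.001], [-0.001, -1.0, 0.001], [-0.001, -0.001, -1.0]]
wrist_force: [0.6, 1.0, -1.8]
gripper_width: 0.472
gripper_force: 30.0
```

apply_moves(moves=[[[-0.008, -0.034, 0], 0], [[-0.008, -0.034, 0], 0], [[-0.008, -0.034, 0], 0], [[-0.007, -0.0225, 0], 0], [[0, 0, 0], 0]])

```text
time_s: 15.92
tcp_pos: [0.4262, -0.1275, 0.1184]
ee_rot: [[1.0, 0.004, -0.002], [0.004, -1.0, 0.001], [-0.002, -0.001, -1.0]]
wrist_force: [-0.5, 0.1, -1.4]
gripper_width: 0.473
gripper_force: 30.0
```

apply_moves(moves=[[[0, 0, 0.01], 0], [[0, 0, 0.02], 0], [[0, 0, 0.02], 0], [[0, 0, 0.018], 0], [[0, 0, 0.006], 0]])

```text
time_s: 16.33
tcp_pos: [0.4264, -0.1307, 0.0423]
ee_rot: [[1.0, -0.001, -0.005], [-0.001, -1.0, 0.0], [-0.005, -0.0, -1.0]]
wrist_force: [-0.8, -0.0, -1.9]
gripper_width: 0.474
gripper_force: 30.0
```

apply_moves(moves=[[[0, 0, 0], 0], [[0, 0, 0], 0], [[0, 0, 0], 0], [[0, 0, 0], 0], [[0, 0, 0], 0]])

```text
time_s: 16.75
tcp_pos: [0.4291, -0.1304, 0.0456]
ee_rot: [[1.0, 0.0, 0.002], [0.0, -1.0, 0.0], [0.002, -0.0, -1.0]]
wrist_force: [1.2, -0.2, -1.8]
gripper_width: 0.473
gripper_force: 30.0
```

```bash
python3 look.py m .4285 -.1305 .0108
```

```text
tcp [ 0.4288 -0.1304  0.0454] yaw 0.02 w 41.2 F 30.0 [ 0.1  0.1 -1.9] 16.85
top cap [ 0.4383 -0.1184] 13.7
side cap [ 0.4293 -0.1304] 27.6
both cap [ 0.4298 -0.1314] 30.5
need dx -0.0013  tool y -0.0009
```

apply_moves(moves=[[[-0.0003, 0.0006, 0.002], 0], [[0, 0, 0.003], 0], [[0, 0, 0.003], 0], [[0, 0, 0.002], 0], [[0, 0, 0.001], 0]])

```text
time_s: 17.27
tcp_pos: [0.4278, -0.131, 0.0336]
ee_rot: [[1.0, 0.001, -0.001], [0.001, -1.0, -0.0], [-0.001, 0.0, -1.0]]
wrist_force: [-3.5, 2.2, 11.1]
gripper_width: 0.471
gripper_force: 30.0
```

apply_moves(moves=[[[0, 0, 0.0004], 0], [[0, 0, 0.0003], 0], [[0, 0, 0.0003], 0], [[0, 0, 0], 0], [[0, 0, 0], 0]])

```text
time_s: 17.68
tcp_pos: [0.4278, -0.131, 0.0336]
ee_rot: [[1.0, 0.001, -0.001], [0.001, -1.0, -0.0], [-0.001, 0.0, -1.0]]
wrist_force: [-4.1, 2.1, 9.2]
gripper_width: 0.474
gripper_force: 30.0
```

apply_moves(moves=[[[0, 0, 0.0003], 0], [[0, 0, 0.0003], 0], [[0, 0, 0], 0], [[0, 0, 0], 0], [[0, 0, 0], 0]])

```text
time_s: 18.1
tcp_pos: [0.4278, -0.131, 0.0335]
ee_rot: [[1.0, 0.001, -0.001], [0.001, -1.0, -0.0], [-0.001, 0.0, -1.0]]
wrist_force: [-5.7, 3.2, 14.3]
gripper_width: 0.471
gripper_force: 30.0
```

apply_moves(moves=[[[0, 0, -0.001], 0], [[0, 0, 0], 0], [[0, 0, 0], 0], [[0, 0, 0], 0], [[0, 0, 0], 0]], hand=0.075)

```text
time_s: 18.52
tcp_pos: [0.4286, -0.1311, 0.0333]
ee_rot: [[1.0, 0.0, 0.001], [0.0, -1.0, -0.0], [0.001, 0.0, -1.0]]
wrist_force: [-0.2, -0.2, 0.1]
gripper_width: 0.767
gripper_force: 0.0
```

apply_moves(moves=[[[0, 0, -0.003], 0], [[0, 0, -0.015], 0], [[0, 0, -0.03], 0], [[0, 0, -0.03], 0], [[0, 0, -0.01], 0]], hand=0.087)

```text
time_s: 18.93
tcp_pos: [0.4302, -0.1311, 0.1247]
ee_rot: [[1.0, 0.001, 0.006], [0.001, -1.0, -0.0], [0.006, 0.0, -1.0]]
wrist_force: [0.9, 0.4, 0.5]
gripper_width: 0.991
gripper_force: 0.0
```

apply_moves(moves=[[[0.008, 0.03, 0], 0], [[0.008, 0.034, 0], 0], [[0.008, 0.034, 0], 0], [[0.008, 0.034, 0], 0], [[0.008, 0.034, 0], 0]])

```text
time_s: 19.35
tcp_pos: [0.468, -0.2984, 0.1209]
ee_rot: [[1.0, 0.0, -0.001], [0.0, -1.0, 0.001], [-0.001, -0.001, -1.0]]
wrist_force: [0.7, 1.3, -0.1]
gripper_width: 1.004
gripper_force: 0.0
```

apply_moves(moves=[[[0.008, 0.034, 0], 0], [[0.008, 0.034, 0], 0], [[0.008, 0.034, 0], 0], [[0.007, 0.019, 0], 0], [[0, 0, 0], 0]])

```text
time_s: 19.77
tcp_pos: [0.4996, -0.4216, 0.1197]
ee_rot: [[1.0, -0.003, -0.0], [-0.003, -1.0, -0.0], [-0.0, 0.0, -1.0]]
wrist_force: [0.2, -0.1, -0.0]
gripper_width: 1.002
gripper_force: 0.0
```

apply_moves(moves=[[[0, 0, 0.01], 0], [[0, 0, 0.018], 0], [[0, 0, 0.018], 0], [[0, 0, 0.01], 0], [[0, 0, 0], 0]])

```text
time_s: 20.18
tcp_pos: [0.4971, -0.4157, 0.0617]
ee_rot: [[1.0, 0.001, -0.006], [0.001, -1.0, 0.004], [-0.006, -0.004, -1.0]]
wrist_force: [0.1, -0.8, -0.4]
gripper_width: 1.0
gripper_force: 0.0
```

```bash
python3 chk.py m,.4285,-.1305,.023 l,.499,-.4175,.026 xl,.4985,-.416,.004
```

```text
tcp [ 0.4991 -0.4173  0.065 ] w 87.0 20.2833
m (array([ 0.428, -0.13 ]), 31.6) (array([ 0.429 , -0.1295]), 43.5) (array([ 0.4285, -0.13  ]), 73.8)
l (array([ 0.5015, -0.421 ]), 23.2) (array([ 0.498 , -0.4175]), 34.1) (array([ 0.499, -0.418]), 51.7)
xl (array([ 0.5 , -0.42]), 22.6) (array([ 0.498, -0.416]), 36.0) (array([ 0.499 , -0.4165]), 55.1)
```

View pics/chk.png

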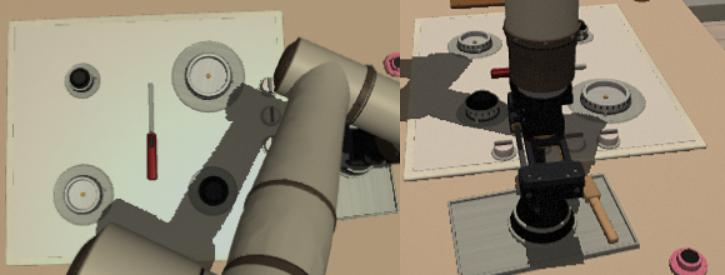

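cap_m sits on burner_m at crop (213,190). Next is cap_l.

apply_moves(moves=[[[0, 0, 0.01], 0], [[0, 0, 0.01], 0], [[0, 0, 0.005], 0], [[0, 0, 0.0015], 0], [[0, 0, 0], 0]])

```text
time_s: 20.7
tcp_pos: [0.4988, -0.4178, 0.0379]
ee_rot: [[1.0, 0.0, -0.001], [0.0, -1.0, 0.001], [-0.001, -0.001, -1.0]]
wrist_force: [0.7, -0.4, 0.6]
gripper_width: 0.999
gripper_force: 0.0
```

apply_moves(moves=[[[0, 0, 0], 0], [[0, 0, 0], 0], [[0, 0, 0], 0], [[0, 0, 0], 0], [[0, 0, 0], 0]])

```text
time_s: 21.12
tcp_pos: [0.4994, -0.4181, 0.039]
ee_rot: [[1.0, 0.0, 0.0], [0.0, -1.0, -0.0], [0.0, 0.0, -1.0]]
wrist_force: [0.0, 0.8, -0.3]
gripper_width: 1.001
gripper_force: 0.0
```

apply_moves(moves=[[[0, 0, 0.0017], 0], [[0, 0, 0], 0], [[0, 0, 0], 0], [[0, 0, 0], 0], [[0, 0, 0], 0]], hand=0.0)

```text
time_s: 21.53
tcp_pos: [0.4992, -0.418, 0.037]
ee_rot: [[1.0, 0.0, 0.0], [0.0, -1.0, 0.0], [0.0, -0.0, -1.0]]
wrist_force: [-0.1, 0.2, -0.5]
gripper_width: 0.705
gripper_force: 0.0
```

apply_moves(moves=[[[0, 0, 0], 0], [[0, 0, 0], 0], [[0, 0, 0], 0], [[0, 0, 0], 0], [[0, 0, 0], 0]])

```text
time_s: 21.95
tcp_pos: [0.4992, -0.418, 0.037]
ee_rot: [[1.0, 0.0, 0.0], [0.0, -1.0, -0.0], [0.0, 0.0, -1.0]]
wrist_force: [0.7, -0.0, 0.4]
gripper_width: 0.565
gripper_force: 30.0
```

apply_moves(moves=[[[0, 0, -0.005], 0], [[0, 0, -0.015], 0], [[0, 0, -0.03], 0], [[0, 0, -0.03], 0], [[0, 0, -0.01], 0]])

```text
time_s: 22.37
tcp_pos: [0.5012, -0.4195, 0.1321]
ee_rot: [[1.0, 0.001, 0.006], [0.001, -1.0, -0.005], [0.006, 0.005, -1.0]]
wrist_force: [0.7, -0.6, -0.1]
gripper_width: 0.564
gripper_force: 30.0
```

apply_moves(moves=[[[-0.005, -0.025, 0], 0], [[-0.005, -0.034, 0], 0], [[-0.005, -0.034, 0], 0], [[-0.005, -0.034, 0], 0], [[-0.005, -0.034, 0], 0]])

```text
time_s: 22.78
tcp_pos: [0.4731, -0.2555, 0.1265]
ee_rot: [[1.0, -0.001, -0.001], [-0.001, -1.0, 0.001], [-0.001, -0.001, -1.0]]
wrist_force: [0.9, -0.2, -1.5]
gripper_width: 0.562
gripper_force: 30.0
```

apply_moves(moves=[[[-0.005, -0.034, 0], 0], [[-0.005, -0.034, 0], 0], [[-0.005, -0.034, 0], 0], [[-0.005, -0.034, 0], 0], [[-0.005, -0.034, 0], 0]])

```text
time_s: 23.2
tcp_pos: [0.4482, -0.0855, 0.1268]
ee_rot: [[1.0, -0.0, -0.0], [-0.0, -1.0, 0.0], [-0.0, -0.0, -1.0]]
wrist_force: [0.8, 0.6, -1.7]
gripper_width: 0.568
gripper_force: 30.0
```

apply_moves(moves=[[[-0.005, -0.034, 0], 0], [[-0.005, -0.034, 0], 0], [[-0.005, -0.034, 0], 0], [[-0.005, -0.034, 0], 0], [[-0.004, -0.034, 0], 0]])

```text
time_s: 23.62
tcp_pos: [0.4239, 0.0844, 0.1269]
ee_rot: [[1.0, 0.0, -0.0], [0.0, -1.0, 0.0], [-0.0, -0.0, -1.0]]
wrist_force: [1.2, -1.0, -1.0]
gripper_width: 0.566
gripper_force: 30.0
```

apply_moves(moves=[[[0, -0.03, 0], 0], [[0, -0.017, 0], 0], [[0, 0, 0], 0], [[0, 0, 0], 0], [[0, 0, 0], 0]])

```text
time_s: 24.03
tcp_pos: [0.4245, 0.1294, 0.1266]
ee_rot: [[1.0, -0.0, -0.001], [-0.0, -1.0, -0.001], [-0.001, 0.001, -1.0]]
wrist_force: [-0.3, -0.3, -1.9]
gripper_width: 0.564
gripper_force: 30.0
```

```bash
python3 look.py l .4255 .130 .011 held_l
```

```text
tcp [0.4247 0.1289 0.1267] yaw -0.07 w 48.8 F 30.0 [-0.3 -0.1 -0.9] 24.1333
top cap [0.4207 0.1174] 13.7
side cap [0.4252 0.1299] 25.5
both cap [0.4247 0.1304] 34.1
need dx 0.0008  tool y 0.0004
```

apply_moves(moves=[[[0.0007, -0.0006, 0.015], 0], [[0, 0, 0.025], 0], [[0, 0, 0.025], 0], [[0, 0, 0.012], 0], [[0, 0, 0.004], 0]])

```text
time_s: 24.55
tcp_pos: [0.4244, 0.1286, 0.0439]
ee_rot: [[1.0, -0.002, -0.004], [-0.002, -1.0, -0.003], [-0.004, 0.003, -1.0]]
wrist_force: [0.3, -0.8, -1.0]
gripper_width: 0.566
gripper_force: 30.0
```

apply_moves(moves=[[[0, 0, 0], 0], [[0, 0, 0], 0], [[0, 0, 0], 0], [[0, 0, 0], 0], [[0, 0, 0], 0]])

```text
time_s: 24.97
tcp_pos: [0.4262, 0.1309, 0.0468]
ee_rot: [[1.0, 0.0, 0.002], [0.0, -1.0, 0.001], [0.002, -0.001, -1.0]]
wrist_force: [0.6, -0.1, -1.2]
gripper_width: 0.567
gripper_force: 30.0
```

```bash
python3 look.py l .4255 .130 .011
```

```text
tcp [0.426  0.1308 0.0465] yaw 0.02 w 49.0 F 30.0 [ 0.5 -0.2 -1.7] 25.0667
top cap [0.4215 0.1208] 12.4
side cap [0.427  0.1328] 29.9
both cap [0.4265 0.1328] 39.4
need dx -0.001  tool y 0.0028
```

apply_moves(moves=[[[-0.0004, 0.0015, 0.002], 0], [[0, 0, 0.003], 0], [[0, 0, 0.003], 0], [[0, 0, 0.002], 0], [[0, 0, 0.001], 0]])

```text
time_s: 25.48
tcp_pos: [0.4251, 0.1289, 0.0344]
ee_rot: [[1.0, 0.0, -0.001], [0.0, -1.0, -0.001], [-0.001, 0.001, -1.0]]
wrist_force: [0.4, 1.1, -1.6]
gripper_width: 0.565
gripper_force: 30.0
```

apply_moves(moves=[[[0, 0, 0.0005], 0], [[0, 0, 0.0003], 0], [[0, 0, 0.0002], 0], [[0, 0, 0], 0], [[0, 0, 0], 0]])

```text
time_s: 25.9
tcp_pos: [0.4254, 0.1291, 0.034]
ee_rot: [[1.0, 0.0, 0.0], [0.0, -1.0, 0.0], [0.0, -0.0, -1.0]]
wrist_force: [0.9, -1.1, -0.6]
gripper_width: 0.564
gripper_force: 30.0
```

apply_moves(moves=[[[0, 0, 0.0004], 0], [[0, 0, 0.0003], 0], [[0, 0, 0.0003], 0], [[0, 0, 0], 0], [[0, 0, 0], 0]])

```text
time_s: 26.32
tcp_pos: [0.4255, 0.1292, 0.0339]
ee_rot: [[1.0, 0.001, 0.001], [0.001, -1.0, 0.0], [0.001, -0.0, -1.0]]
wrist_force: [-2.1, -0.6, 7.8]
gripper_width: 0.566
gripper_force: 30.0
```

apply_moves(moves=[[[0, 0, 0], 0], [[0, 0, 0], 0], [[0, 0, 0], 0], [[0, 0, 0], 0], [[0, 0, 0], 0]], hand=0.08)

```text
time_s: 26.73
tcp_pos: [0.4264, 0.13, 0.0334]
ee_rot: [[1.0, 0.001, 0.002], [0.001, -1.0, 0.001], [0.002, -0.001, -1.0]]
wrist_force: [0.5, 2.4, 3.9]
gripper_width: 0.852
gripper_force: 2.0
```

apply_moves(moves=[[[0, 0, -0.003], 0], [[0, 0, -0.015], 0], [[0, 0, -0.03], 0], [[0, 0, -0.03], 0], [[0, 0, -0.01], 0]], hand=0.087)

```text
time_s: 27.15
tcp_pos: [0.4265, 0.1295, 0.1242]
ee_rot: [[1.0, 0.001, 0.004], [0.001, -1.0, 0.002], [0.004, -0.002, -1.0]]
wrist_force: [0.3, 1.3, 0.6]
gripper_width: 0.996
gripper_force: 0.0
```

apply_moves(moves=[[[0.005, 0.03, 0], 0], [[0.005, 0.034, 0], 0], [[0.005, 0.034, 0], 0], [[0.005, 0.034, 0], 0], [[0.005, 0.034, 0], 0]])

```text
time_s: 27.57
tcp_pos: [0.4492, -0.0387, 0.1206]
ee_rot: [[1.0, 0.0, -0.002], [0.0, -1.0, -0.0], [-0.002, 0.0, -1.0]]
wrist_force: [0.3, 1.0, -0.4]
gripper_width: 1.0
gripper_force: 0.0
```

apply_moves(moves=[[[0.005, 0.034, 0], 0], [[0.005, 0.034, 0], 0], [[0.005, 0.034, 0], 0], [[0.005, 0.034, 0], 0], [[0.005, 0.034, 0], 0]])

```text
time_s: 27.98
tcp_pos: [0.4741, -0.2086, 0.1203]
ee_rot: [[1.0, -0.0, -0.003], [-0.0, -1.0, 0.001], [-0.003, -0.001, -1.0]]
wrist_force: [-0.4, 0.4, -0.7]
gripper_width: 0.996
gripper_force: 0.0
```

apply_moves(moves=[[[0.005, 0.034, 0], 0], [[0.005, 0.034, 0], 0], [[0.005, 0.034, 0], 0], [[0.005, 0.034, 0], 0], [[0.003, 0.034, 0], 0]])

```text
time_s: 28.4
tcp_pos: [0.4975, -0.3783, 0.12]
ee_rot: [[1.0, -0.0, -0.003], [-0.0, -1.0, 0.001], [-0.003, -0.001, -1.0]]
wrist_force: [0.0, 0.2, -0.3]
gripper_width: 1.002
gripper_force: 0.0
```

apply_moves(moves=[[[0, 0.028, 0], 0], [[0, 0.0115, 0], 0], [[0, 0, 0], 0], [[0, 0, 0], 0], [[0, 0, 0], 0]])

```text
time_s: 28.82
tcp_pos: [0.4979, -0.4151, 0.1205]
ee_rot: [[1.0, 0.001, -0.001], [0.001, -1.0, 0.001], [-0.001, -0.001, -1.0]]
wrist_force: [-0.7, -0.3, 0.7]
gripper_width: 1.001
gripper_force: 0.0
```

apply_moves(moves=[[[0, 0, 0.01], 0], [[0, 0, 0.025], 0], [[0, 0, 0.025], 0], [[0, 0, 0.015], 0], [[0, 0, 0.005], 0]])

```text
time_s: 29.23
tcp_pos: [0.4967, -0.4138, 0.0374]
ee_rot: [[1.0, 0.001, -0.006], [0.001, -1.0, 0.004], [-0.006, -0.004, -1.0]]
wrist_force: [-0.7, 0.2, 0.2]
gripper_width: 0.999
gripper_force: 0.0
```

```bash
python3 chk.py s,.66,.133,.023 m,.4285,-.1305,.023 l,.4255,.13,.023 xl,.4985,-.416,.004
```

```text
tcp [ 0.498  -0.4151  0.0397] w 86.5 29.3333
s (array([0.6605, 0.1345]), 59.6) (array([0.6635, 0.135 ]), 24.0) (array([0.661 , 0.1345]), 81.0)
m (array([ 0.428, -0.13 ]), 31.7) (array([ 0.429 , -0.1295]), 43.2) (array([ 0.4285, -0.1295]), 73.7)
l (array([0.4235, 0.131 ]), 58.9) (array([0.425, 0.132]), 51.0) (array([0.424 , 0.1315]), 108.2)
xl (array([ 0.4985, -0.416 ]), 24.2) (array([ 0.498, -0.416]), 37.5) (array([ 0.4985, -0.416 ]), 61.4)
```

View pics/chk.png

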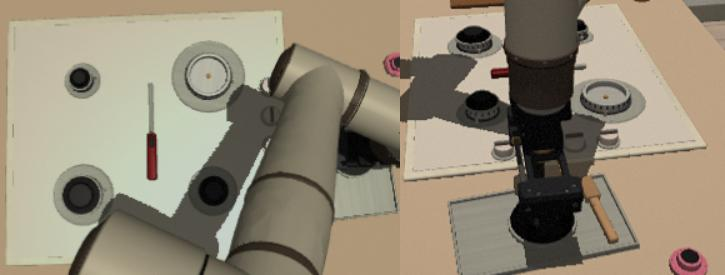

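cap_l sits on burner_l at crop (80,195). Next is cap_xl.

apply_moves(moves=[[[0, 0.0005, 0.009], 0], [[0, 0, 0.008], 0], [[0, 0, 0.004], 0], [[0, 0, 0.001], 0], [[0, 0, 0], 0]])

```text
time_s: 29.75
tcp_pos: [0.4984, -0.4169, 0.0188]
ee_rot: [[1.0, 0.0, -0.0], [0.0, -1.0, 0.0], [-0.0, -0.0, -1.0]]
wrist_force: [-0.5, 0.4, 0.6]
gripper_width: 1.005
gripper_force: 0.0
```

apply_moves(moves=[[[0, 0, 0], 0], [[0, 0, 0], 0], [[0, 0, 0], 0], [[0, 0, 0], 0], [[0, 0, 0], 0]])

```text
time_s: 30.17
tcp_pos: [0.4986, -0.417, 0.0192]
ee_rot: [[1.0, 0.0, 0.0], [0.0, -1.0, -0.0], [0.0, 0.0, -1.0]]
wrist_force: [-0.5, 1.0, -0.2]
gripper_width: 1.001
gripper_force: 0.0
```

apply_moves(moves=[[[0, -0.001, 0.002], 0], [[0, 0, 0.0015], 0], [[0, 0, 0], 0], [[0, 0, 0], 0], [[0, 0, 0], 0]])

```text
time_s: 30.58
tcp_pos: [0.4985, -0.4159, 0.0154]
ee_rot: [[1.0, 0.0, -0.0], [0.0, -1.0, 0.0], [-0.0, -0.0, -1.0]]
wrist_force: [-0.2, 1.0, 0.3]
gripper_width: 1.0
gripper_force: 0.0
```

apply_moves(moves=[[[0, 0, 0], 0], [[0, 0, 0], 0], [[0, 0, 0], 0], [[0, 0, 0], 0], [[0, 0, 0], 0]], hand=0.0)

```text
time_s: 31.0
tcp_pos: [0.4985, -0.4159, 0.0155]
ee_rot: [[1.0, 0.0, 0.0], [0.0, -1.0, -0.0], [0.0, 0.0, -1.0]]
wrist_force: [-0.8, 0.1, 0.5]
gripper_width: 0.706
gripper_force: 0.0
```

apply_moves(moves=[[[0, 0, 0], 0], [[0, 0, 0], 0], [[0, 0, 0], 0], [[0, 0, 0], 0], [[0, 0, 0], 0]])

```text
time_s: 31.42
tcp_pos: [0.4985, -0.4159, 0.0155]
ee_rot: [[1.0, 0.0, -0.0], [0.0, -1.0, 0.0], [-0.0, -0.0, -1.0]]
wrist_force: [-0.6, 0.5, -0.2]
gripper_width: 0.658
gripper_force: 30.0
```

apply_moves(moves=[[[0, 0, -0.005], 0], [[0, 0, -0.015], 0], [[0, 0, -0.03], 0], [[0, 0, -0.03], 0], [[0, 0, -0.03], 0]])

```text
time_s: 31.83
tcp_pos: [0.4979, -0.4155, 0.126]
ee_rot: [[1.0, 0.0, -0.002], [0.0, -1.0, 0.001], [-0.002, -0.001, -1.0]]
wrist_force: [-0.1, 0.3, -1.9]
gripper_width: 0.657
gripper_force: 30.0
```

apply_moves(moves=[[[0.014, -0.025, 0], 0], [[0.017, -0.03, 0], 0], [[0.017, -0.03, 0], 0], [[0.017, -0.03, 0], 0], [[0.017, -0.03, 0], 0]])

```text
time_s: 32.25
tcp_pos: [0.5805, -0.2694, 0.1254]
ee_rot: [[1.0, -0.0, -0.001], [-0.0, -1.0, 0.001], [-0.001, -0.001, -1.0]]
wrist_force: [0.4, -0.2, -1.7]
gripper_width: 0.662
gripper_force: 30.0
```

apply_moves(moves=[[[0.017, -0.03, 0], 0], [[0.017, -0.03, 0], 0], [[0.017, -0.03, 0], 0], [[0.017, -0.03, 0], 0], [[0.014, -0.023, 0], 0]])

```text
time_s: 32.67
tcp_pos: [0.663, -0.1253, 0.1251]
ee_rot: [[1.0, 0.002, -0.001], [0.002, -1.0, 0.0], [-0.001, -0.0, -1.0]]
wrist_force: [-0.3, -0.6, -1.5]
gripper_width: 0.659
gripper_force: 30.0
```

apply_moves(moves=[[[0, 0, 0.01], 0], [[0, 0, 0.02], 0], [[0, 0, 0.02], 0], [[0, 0, 0.014], 0], [[0, 0, 0.005], 0]])

```text
time_s: 33.08
tcp_pos: [0.6598, -0.1279, 0.053]
ee_rot: [[1.0, -0.001, -0.007], [-0.001, -1.0, 0.001], [-0.007, -0.001, -1.0]]
wrist_force: [-0.4, -0.2, -2.1]
gripper_width: 0.655
gripper_force: 30.0
```

apply_moves(moves=[[[0, 0, 0], 0], [[0, 0, 0], 0], [[0, 0, 0], 0], [[0, 0, 0], 0], [[0, 0, 0], 0]])

```text
time_s: 33.5
tcp_pos: [0.663, -0.128, 0.0577]
ee_rot: [[1.0, 0.0, 0.002], [0.0, -1.0, 0.0], [0.002, -0.0, -1.0]]
wrist_force: [0.6, 0.0, -1.9]
gripper_width: 0.654
gripper_force: 30.0
```

```bash
python3 look.py xl .6628 -.128 .0115
```

```text
tcp [ 0.6627 -0.1279  0.0572] yaw 0.02 w 57.2 F 30.0 [-0.5 -0.5 -2.4] 33.6
top cap [ 0.6497 -0.1239] 21.1
side cap [ 0.6647 -0.1284] 37.4
both cap [ 0.6642 -0.1279] 56.8
need dx -0.0014  tool y 0.0001
```

apply_moves(moves=[[[-0.0006, 0.0008, 0.005], 0], [[0, 0, 0.006], 0], [[0, 0, 0.004], 0], [[0, 0, 0.002], 0], [[0, 0, 0.001], 0]])

```text
time_s: 34.02
tcp_pos: [0.6613, -0.1286, 0.0374]
ee_rot: [[1.0, 0.0, -0.002], [0.0, -1.0, -0.0], [-0.002, 0.0, -1.0]]
wrist_force: [-0.4, 0.6, -1.8]
gripper_width: 0.655
gripper_force: 30.0
```

apply_moves(moves=[[[0, 0, 0.001], 0], [[0, 0, 0.001], 0], [[0, 0, 0], 0], [[0, 0, 0], 0], [[0, 0, 0], 0]])

```text
time_s: 34.43
tcp_pos: [0.662, -0.1287, 0.0367]
ee_rot: [[1.0, 0.0, 0.0], [0.0, -1.0, -0.0], [0.0, 0.0, -1.0]]
wrist_force: [0.6, 0.2, -1.9]
gripper_width: 0.654
gripper_force: 30.0
```

apply_moves(moves=[[[0, 0, 0.0007], 0], [[0, 0, 0.0005], 0], [[0, 0, 0.0004], 0], [[0, 0, 0.0003], 0], [[0, 0, 0], 0]])

```text
time_s: 34.85
tcp_pos: [0.6618, -0.1287, 0.0345]
ee_rot: [[1.0, 0.0, -0.0], [0.0, -1.0, 0.0], [-0.0, -0.0, -1.0]]
wrist_force: [-0.8, 0.0, -2.4]
gripper_width: 0.655
gripper_force: 30.0
```

apply_moves(moves=[[[0, 0, 0.0003], 0], [[0, 0, 0.0003], 0], [[0, 0, 0], 0], [[0, 0, 0], 0], [[0, 0, 0], 0]])

```text
time_s: 35.27
tcp_pos: [0.6619, -0.1286, 0.0345]
ee_rot: [[1.0, 0.0, 0.0], [0.0, -1.0, -0.0], [0.0, 0.0, -1.0]]
wrist_force: [-0.9, 0.6, 2.2]
gripper_width: 0.656
gripper_force: 30.0
```

apply_moves(moves=[[[0, 0, 0], 0], [[0, 0, 0], 0], [[0, 0, 0], 0], [[0, 0, 0], 0], [[0, 0, 0], 0]], hand=0.087)

```text
time_s: 35.68
tcp_pos: [0.662, -0.1287, 0.0338]
ee_rot: [[1.0, 0.0, 0.0], [0.0, -1.0, -0.0], [0.0, 0.0, -1.0]]
wrist_force: [0.1, -0.4, -0.1]
gripper_width: 0.942
gripper_force: 0.0
```

apply_moves(moves=[[[0, 0, -0.003], 0], [[0, 0, -0.015], 0], [[0, 0, -0.03], 0], [[0, 0, -0.035], 0], [[0, 0, -0.035], 0]])

```text
time_s: 36.1
tcp_pos: [0.6614, -0.1287, 0.1528]
ee_rot: [[1.0, 0.0, -0.002], [0.0, -1.0, -0.0], [-0.002, 0.0, -1.0]]
wrist_force: [0.3, 0.3, 0.7]
gripper_width: 0.998
gripper_force: 0.0
```

apply_moves(moves=[[[-0.015, 0.03, -0.01], 0], [[-0.015, 0.034, -0.01], 0], [[-0.015, 0.034, -0.01], 0], [[-0.015, 0.034, -0.01], 0], [[-0.015, 0.034, -0.01], 0]])

```text
time_s: 36.52
tcp_pos: [0.586, -0.2959, 0.203]
ee_rot: [[1.0, 0.001, 0.001], [0.001, -1.0, -0.0], [0.001, 0.0, -1.0]]
wrist_force: [0.7, 0.1, -0.1]
gripper_width: 1.0
gripper_force: 0.0
```

apply_moves(moves=[[[-0.01, 0.034, 0], 0], [[-0.01, 0.034, 0], 0], [[-0.01, 0.034, 0], 0], [[-0.01, 0.02, 0], 0], [[0, 0, 0], 0]])

```text
time_s: 36.93
tcp_pos: [0.5445, -0.4207, 0.2017]
ee_rot: [[1.0, -0.005, -0.001], [-0.005, -1.0, -0.001], [-0.001, 0.001, -1.0]]
wrist_force: [-0.2, 0.5, 0.4]
gripper_width: 1.002
gripper_force: 0.0
```

```bash
python3 chk.py s,.66,.133,.023 m,.4285,-.1305,.023 l,.4255,.13,.023 xl,.6628,-.128,.023
```

```text
tcp [ 0.5463 -0.4174  0.2018] w 87.3 37.0333
s (array([0.6605, 0.1345]), 59.8) (array([0.663 , 0.1325]), 1.1) (array([0.6605, 0.1345]), 59.8)
m (array([ 0.4275, -0.131 ]), 39.0) (array([ 0.429 , -0.1295]), 40.8) (array([ 0.4285, -0.13  ]), 77.9)
l (array([0.4235, 0.131 ]), 59.4) (array([0.425, 0.132]), 51.0) (array([0.424 , 0.1315]), 108.7)
xl (array([ 0.6623, -0.128 ]), 50.3) (array([ 0.6633, -0.13  ]), 13.3) (array([ 0.6623, -0.1285]), 62.2)
```

View pics/chk_t.png

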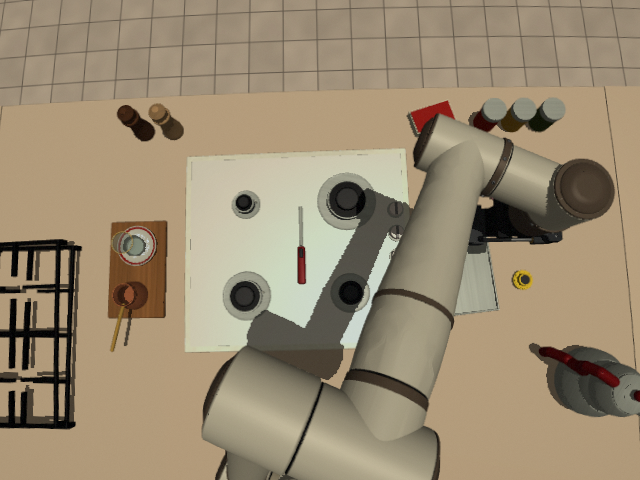

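View pics/chk_s.png

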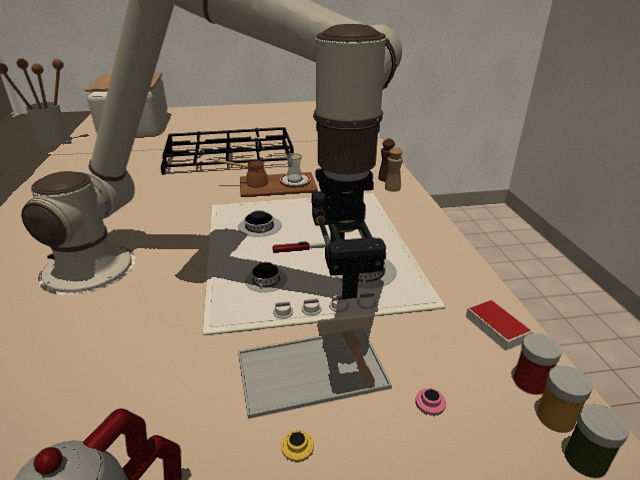

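The four caps sit on their own burners: XL at (347,200), S at (245,204), L at (245,297) and M at (350,292). Their fitted centres are within 2 mm of the crowns at the seated height. The pot and glass have not moved, the tray is empty of caps, and the gripper is clear of everything.

```bash
python3 -c "
from station import r
print(r.finish_job())"
```

```text
the job is handed in; nothing more can be done
None
```

All four caps are set down and seated on their matching burners. The coffee pot and tea glass were left standing where they were, and the job is handed in at about 37 s of the 109 s limit.

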